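# Feed one filter cassette and slide it to the waiting sample

### The arm

A 6-joint arm with a two-finger parallel gripper is mounted at the origin on a cart in front of the work surface, level with it; the furniture and walls round the work are solid. World frame = base frame: x ahead of the robot, y to its left, z up, the work surface at z = 0. Lengths are in m, angles in degrees, forces in N, time in s.
With the tool pointing down it reaches from about 0.3 to 0.75 m from the base axis. Payload 8.5 kg.
Tool frame: the origin (TCP) lies midway between the tips of the shut fingers; the grasp point (between the pads) lies env.tcp_to_grasp behind it (env.tcp_to_grasp is the distance from the TCP to the grasp point, in m); z points along the fingers, y is the line along which they close (so a half turn about z gives the same grasp; the last joint's range is limited). The gripper opens to 85 mm and grips with 20 to 120 N. Pads are 22 mm wide; open, the fingers measure 114 mm over their backs; the gripper's body (76 mm by 85 mm) begins 54 mm behind the grasp point. The pads swing forward as they close: fully open they stand 13 mm farther back than shut.
Start: joints at [-85.216, 21.807, 74.336, -0, 83.858, -12.336], TCP at [0.162, -0.526, 0.231] pointing down, gripper open.
Joint ranges: [-178.18, 178.18], [-50.72, 133.34], [12.68, 142.11], [-81.47, 261.47], [9.98, 163.14], [-165.26, 165.26]. Speed limits (degrees/s): [136.94, 136.94, 180, 180, 180, 180].

### API

Orientations are given as a 3x3 rotation matrix whose columns are the frame's x, y, z axes.
In Python, from rig import observe, optics, job, env gives the robot as it stands. The module is installed in compiled form; this text tells all that it offers.
- The arm moves only by the shell command python3 -m jog 'ROWS' [FORCE]. ROWS is JSON, a list of rows, each a list of 7 numbers: the turn, a rotation vector about the tool's x, y, z in rad, then the shift along the tool's x, y, z in m, then the opening in per cent of the stroke, from 0 (shut) to 100 (fully open). A call has 1 to 10 rows; each row shifts and turns the commanded pose from where the row before left it, along the tool's axes as they then stand; what a row does not reach is not made up. A row lasts 1/8 s, in which the tool goes at most 62.5 mm and 10.7 degrees, less where a joint would pass 70% of its speed; a pose out of reach is approached as far as the arm can. A call is refused whole if a number of a shift passes 0.0625 or a number of a turn 0.188, either way. A call with a gripper value outside its range is refused whole. The fingers move at their own pace and stop on an object; FORCE is the grip in N (left out, the last holds). Time passes only in rows, so rows that do not move let the fingers close. It gives the time, the measured TCP pose, the force, the opening and the grip force at its end, in the units of the state.
- observe(): the state, without advancing time (a new reading comes with each control period).
- optics.get_image(name): name is "side" or "top" or "wrist"; returns a dict with "pixels" (480x640x3 uint8, red, green, blue), "mtx" (3x3 intrinsics, pixels), "rvec" (rotation vector, rad) and "tvec" (3), from world to camera coordinates, as OpenCV has them. Camera axes: x right, y down, z forward; pixel columns grow to the right and rows downward; lengths in m; the calibration is good to about 2 mm. The wrist camera is an equidistant fisheye: a pixel r from the principal point sees the ray r / f radians off the axis. A picture is of the moment at which its call begins. There is no depth.
- job.close_job(): hands the job in; it is judged then, once.
The state is a dict: "time_s": time; "q": joint angles; "qvel": joint speeds; "joint_efforts": joint torques, N m; "position": TCP position; "tool_rot": TCP orientation; "ft_force": force on the tool from outside, world axes, zero at the start; "wrist_torque": the same for the moment, N m; "grip_width": finger opening in m; "gripper_force": force on a finger pad.
Only numpy, scipy, OpenCV 4.12 (cv2) and the standard library are available. Lean on these libraries where they do the work, as an engineer would, in place of code of your own. Each camera call takes 0.05 s, during which the arm holds its last target. There are 200 camera calls.

### The job

Press the plunger of the cassette feeder once, all the way down, and let it come back up, so that a single white filter cassette is pushed out into the tray in front. Then push that cassette sideways along the tray, without lifting it, up to the end stop on the side where the lidded sample cup stands (not the side with the small dropper bottle). Leave the other cassettes in the magazine, do not disturb anything standing around, and finish clear of everything.

Things in the scene. Friction and masses are not known exactly. Their poses are not given: they have to be found in the camera images.
- feeder: Benchtop cassette feeder, fixed. Origin: at worktop height on the axis of the magazine; x points to its rear (away from the robot, turned up to 0.35 rad), y to its left, z up. Clear square magazine, 50 x 50 mm outside, open top at z = 54, holds three stacked cassettes; behind it (x 27 to 97 mm, 46 mm wide) a white housing, top at z = 56.5 mm, with the plunger on top.
- tray_middle (a point): Middle of the floor of the grey tray in front of the magazine, at feeder x = -58, y = 0, z = 8 mm. The tray runs along feeder y; floor 46 mm wide (x = -81 to -35), front lip 4 mm above the floor, rear edge 9 mm. A full press slides the lowest cassette out through a slot into the tray: its centre stops near x = -57, y = 0. As the plunger rises the next cassette drops.
- stop_left (a point): Foot of the inner face of the tray's left end stop, at feeder x = -58, y = +92, z = 8 mm; a wall 4 mm thick that rises 19.5 mm above the tray floor, with a thin flange at its top that reaches 12 mm inward over the tray, 16.5 mm above the floor: the cassette slides in under it. A cassette against it has its centre at y = +72 mm.
- stop_right (a point): The same at the right end of the tray, y = -92 mm; a cassette against it has its centre at y = -72 mm.
- plunger_pad (a point): Centre of the top face of the feeder's black round plunger pad (32 mm diameter), at feeder x = 64, y = 0, z = 99 mm when up. It is pressed straight down.
- plunger (a joint): Travel of the plunger: 0 = up, 0.025 m = fully down (hard stop). A spring brings it back up; 3 N at the start rising to 8 N at full travel, plus about 2 N at 50 mm/s of motion (a damper). The pusher moves about 2.5 times as far as the plunger.
- cassette_1: White plastic filter cassette, a flat disc 40 mm in diameter and 14 mm thick, 30 g; origin: centre of its underside, z up. This is the lowest of the three in the magazine and the one that comes out. Push it low, with the fingertips 2 to 4 mm above the tray floor: pushed near its top edge by a rounded fingertip it can tip.
- cassette_2: The second cassette of the stack, same shape and origin; it stays in the magazine (it drops 14 mm when the first has left).
- cassette_3: The top cassette of the stack, same shape and origin; it stays in the magazine.
- cup: Sample cup with snap lid, 55 mm diameter, 58 mm high, loose, origin at the centre of its underside. Stands on the worktop just beyond one end of the tray (centre about 135 mm to the left or right of the feeder's middle line): this is the end to push the cassette to.
- dropper: Small reagent bottle with a narrow neck and cap, 35 mm diameter, 85 mm high, loose, origin at the centre of its underside. Stands just beyond the other end of the tray.
- vial_1: Glass vial with screw cap, 22 mm diameter, 48 mm high, a bystander behind the feeder; origin at the centre of its underside.
- vial_2: Another such vial, a bystander behind the feeder.
Things that resemble listed ones, but are neither listed nor needed, are in the scene too. What is shaped like the cup but red or turquoise is not meant.

How it is judged:
By the outcome, as a careful person would: the job done as asked, in the order asked, and still so for the second after the job is handed in, with the robot touching nothing.
It also fails if it takes over 48 s, if anything falls off the work surface, if the arm or the gripper's body presses on something with over 40 N, if the wrist force passes 120 N, or if a joint passes its speed limit or range.

## Working session

There is one attempt and no reset: what is moved stays moved. The work goes in short steps, Python scripts to look and compute and a shell command to move; the robot and the scene stay as the last step left them, time stands still between calls to the robot, and variables do not carry over. Pictures are saved under pics/ and viewed, at most 10 in all, crops included, and the job is handed in when it is done.

```bash
mkdir -p pics; python3 - <<'E'
from rig import observe, optics, env
import cv2,numpy as np,pickle
s=observe();print(s['time_s'],s['position'],np.round(s['tool_rot'],3),s['ft_force'],s['grip_width'],env.tcp_to_grasp)
for n in("top","side"):
    d=optics.get_image(n);cv2.imwrite(f'pics/{n}0.png',d['pixels'][:,:,::-1]);pickle.dump(d,open(f'{n}0.pkl','wb'))
    R=cv2.Rodrigues(d['rvec'])[0];print(n,(-R.T@d['tvec'].ravel()).round(3),R.round(2).tolist(),d['mtx'].tolist())
E
```

```text
0.0 [ 0.16187827 -0.52532551  0.23071881] [[ 0.956  0.294 -0.   ]
 [ 0.294 -0.956  0.001]
 [ 0.    -0.001 -1.   ]] [0.64627208 0.59529197 0.17331758] 0.08512045425801189 0.0187
top [0.534 0.186 1.   ] [[-0.01, -1.0, 0.01], [-1.0, 0.01, -0.07], [0.07, -0.01, -1.0]] [[624.1198397543155, 0.0, 307.4054109539016], [0.0, 624.1198397543155, 234.1275869009016], [0.0, 0.0, 1.0]]
side [ 0.498 -0.723  0.695] [[0.99, -0.13, -0.01], [-0.08, -0.55, -0.83], [0.1, 0.82, -0.56]] [[616.8792555167165, 0.0, 320.2264380881692], [0.0, 616.8792555167165, 244.06409539191648], [0.0, 0.0, 1.0]]
```

View pics/top0.png

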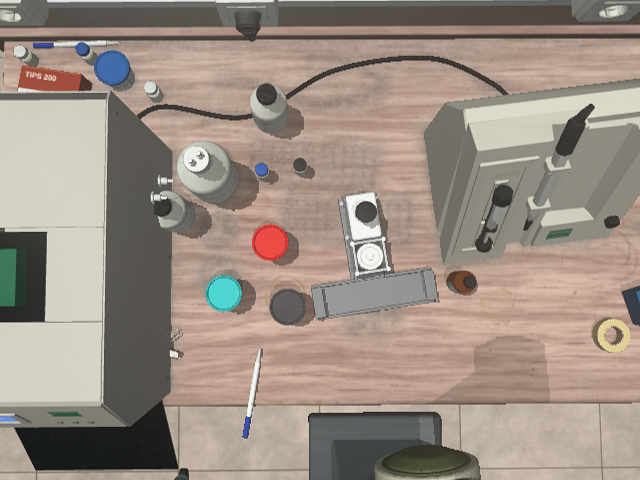

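View pics/side0.png

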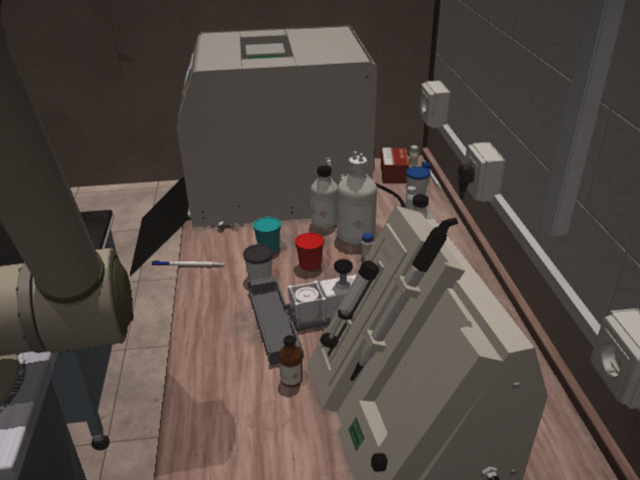

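The top view shows the feeder at (365,240), with its pad at (366,211) and the magazine at (370,257). The grey tray runs from (315,300) to (435,285). Three things could be taken for the cup: dark lid (288,307), turquoise (224,293) and red (270,242). The dark-lidded one stands beyond the tray's left end and the dropper (462,282) beyond the right, so the push goes to feeder +y. A close crop and measurements come next.

```bash
cat > h.py <<'E'
import numpy as np,cv2,pickle
def ray(d,uv):
    R=cv2.Rodrigues(np.array(d['rvec'],float))[0];c=-R.T@np.array(d['tvec'],float).ravel()
    p=cv2.undistortPoints(np.array([[uv]],float),d['mtx'],None).ravel()
    v=R.T@np.array([p[0],p[1],1]);return c,v/np.linalg.norm(v)
def onz(d,uv,z):
    c,v=ray(d,uv);return c+v*(z-c[2])/v[2]
def tri(da,ua,db,ub):
    a,v=ray(da,ua);b,w=ray(db,ub)
    t=np.linalg.lstsq(np.stack([v,-w],1),b-a,rcond=None)[0];p,q=a+v*t[0],b+w*t[1]
    return (p+q)/2,np.linalg.norm(p-q)
def proj(d,P):
    return cv2.projectPoints(np.array(P,float).reshape(-1,1,3),np.array(d['rvec'],float),np.array(d['tvec'],float),d['mtx'],None)[0].reshape(-1,2)
E
python3 - <<'E'
from h import *
t=pickle.load(open('top0.pkl','rb'));s=pickle.load(open('side0.pkl','rb'))
def blobs(im,x0,y0,x1,y1,f):
    m=f(im[y0:y1,x0:x1].astype(int)).astype(np.uint8)
    n,l,st,c=cv2.connectedComponentsWithStats(m)
    return [(st[i,4],(c[i]+[x0,y0]).round(1).tolist(),st[i,:4].tolist()) for i in range(1,n) if st[i,4]>60]
dark=lambda a:a.max(2)<60
print('pad top',blobs(t['pixels'],345,190,390,235,dark))
print('pad side',blobs(s['pixels'],325,255,362,285,dark))
white=lambda a:a.min(2)>200
print('white',blobs(t['pixels'],330,185,395,280,white))
grey=lambda a:(a.max(2)-a.min(2)<14)&(a.max(2)>75)&(a.max(2)<175)
im=t['pixels'];x0,y0,x1,y1=300,260,450,330
m=grey(im[y0:y1,x0:x1].astype(int)).astype(np.uint8)
m=cv2.morphologyEx(m,cv2.MORPH_OPEN,np.ones((5,5)))
c=max(cv2.findContours(m,0,1)[0],key=cv2.contourArea)+[x0,y0]
r=cv2.minAreaRect(c.astype(np.float32));print('tray',r,cv2.boxPoints(r).round(1).tolist())
A=cv2.resize(t['pixels'][180:330,260:480],None,fx=3.6,fy=3.6,interpolation=2)[:,:,::-1]
cv2.imwrite('pics/c1.png',A[:, :792])
B=cv2.resize(s['pixels'][230:400,220:400],None,fx=3.5,fy=3.5,interpolation=2)[:,:,::-1]
cv2.imwrite('pics/c2.png',B)
E
```

```text
pad top []
pad side [(np.int32(260), [342.7, 268.7], [9, 5, 18, 24])]
white [(np.int32(774), [360.7, 217.1], [16, 8, 35, 47]), (np.int32(90), [382.6, 251.1], [34, 52, 27, 34]), (np.int32(106), [358.9, 259.9], [20, 57, 33, 34]), (np.int32(507), [369.6, 256.0], [27, 59, 26, 26])]
tray ((373.484375, 291.3550109863281), (38.32450866699219, 123.46671295166016), 80.6900634765625) [[309.5, 282.3999938964844], [431.29998779296875, 262.5], [437.5, 300.29998779296875], [315.70001220703125, 320.29998779296875]]
```

View pics/c1.png

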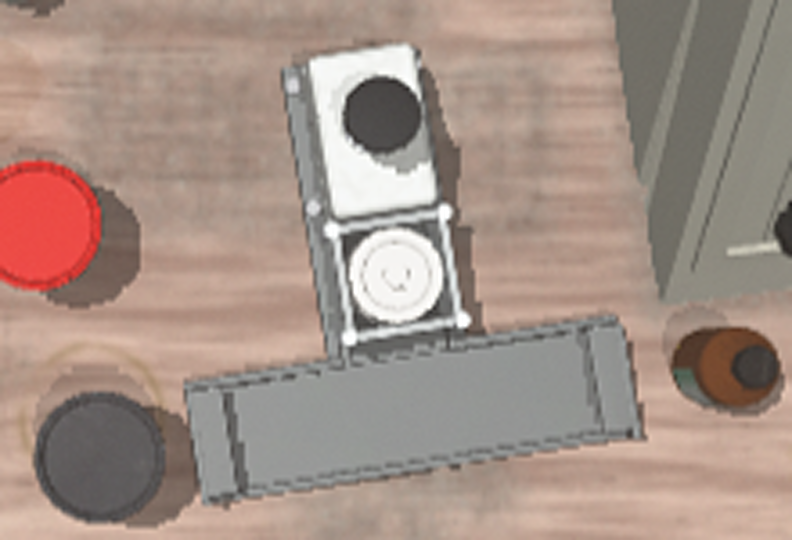

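View pics/c2.png

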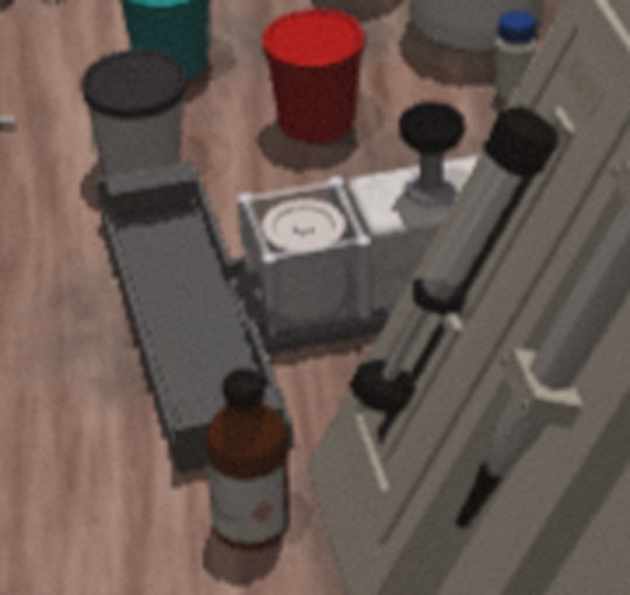

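The crops confirm it. The dark-lidded cup is at the tray's left end and the dropper at its right end. In the first crop the pad is at (382,114), the magazine's top corners at (331,230), (445,212), (463,320) and (349,340), and the tray's top end corners at (185,382), (205,503), (617,318) and (642,437). Now I compute the feeder pose from these.

```bash
python3 - <<'E'
from h import *
t=pickle.load(open('top0.pkl','rb'));s=pickle.load(open('side0.pkl','rb'))
T=lambda u,v:(u/3.6+260-.4,v/3.6+180-.4)
pad=onz(t,T(382,114),.099);S=(220+432/3.5-.4,230+127/3.5-.4)
print('pad',pad,'tri',tri(t,T(382,114),s,S))
src=[];dst=[]
cor=[((331,230),(25,25)),((445,212),(25,-25)),((463,320),(-25,-25)),((349,340),(-25,25))]
W=[onz(t,T(*c),.054)[:2] for c,_ in cor];F=[np.array(f)/1e3 for _,f in cor]
W.append(pad[:2]);F.append(np.array([.064,0]))
E=[onz(t,T(*c),.0275)[:2] for c in((185,382),(205,503),(617,318),(642,437))]
W+= [(E[0]+E[1])/2,(E[2]+E[3])/2];F+=[np.array([-.058,.096]),np.array([-.058,-.096])]
W=np.array(W);F=np.array(F)
z=W@[1,1j];f=F@[1,1j];zm,fm=z.mean(),f.mean()
a=np.angle(((z-zm)*np.conj(f-fm)).sum());o=zm-np.exp(1j*a)*fm
print('yaw',np.degrees(a),'org',o);print('resid mm',((o+np.exp(1j*a)*f-z)*1e3).round(1), 'mag side',abs(z[0]-z[1]),abs(z[5]-z[6]))
for n,p in dict(pad=.064,mid=-.058,stopL=-.058+.092j,cas=-.057,start=-.058-.03j).items(): print(n,np.round(o+np.exp(1j*a)*p,4))
print('cup',onz(t,(260+100/3.6,180+457/3.6),.058),'drop',onz(t,(260+755/3.6,180+367/3.6),.085))
c=onz(t,(260+100/3.6,180+457/3.6),.058)@[1,1j,0];print('cup in feeder',(c-o)*np.exp(-1j*a))
E
```

```text
pad [0.63321741 0.09521118 0.099     ] tri (array([0.63333473, 0.09487218, 0.09537921]), np.float64(0.000559803614406191))
yaw 8.286861608415007 org (0.5698753492176666+0.0854316836152908j)
resid mm [ 1.9+0.8j  1.9-0.4j -2. -0.8j -1.2+0.5j -0. -0.6j -0.9+1.3j  0.5-0.8j] mag side 0.048793689076938214 0.1897579606766533
pad (0.6332+0.0947j)
mid (0.5125+0.0771j)
stopL (0.4992+0.1681j)
cas (0.5135+0.0772j)
start (0.5168+0.0474j)
cup [0.49435903 0.21029746 0.058     ] drop [ 0.52952648 -0.05691708  0.085     ]
cup in feeder (-0.05673102284948525+0.13444615062517448j)
```

The pose holds up: yaw is 8.3° and the residuals are about 2 mm or less. The triangulated pad height is 95 mm against the given 99, and the cup sits at feeder (-57, +134), as described. I align the tool so that tool x = feeder x and tool y = -feeder y, shut the gripper, and approach in front of the feeder.

```bash
cat > st.py <<'E'
from rig import observe
import numpy as np
s=observe();a=np.radians(8.287);d=s['position'][:2]-np.array([.56988,.08543])
R=s['tool_rot'];print('t',round(s['time_s'],2),'feeder xyz mm',np.round([1e3*(np.cos(a)*d[0]+np.sin(a)*d[1]),1e3*(-np.sin(a)*d[0]+np.cos(a)*d[1]),1e3*s['position'][2]],1),'yaw',np.degrees(np.arctan2(R[1,0],R[0,0])).round(2),'tilt',R[:2,2].round(4),'F',np.round(s['ft_force'],1),'w',round(s['grip_width'],4))
E
python3 -m jog '[[0,0,0.154,0,0,0,0],[0,0,0,0.028,-0.042,0,0],[0,0,0,0.028,-0.042,0,0],[0,0,0,0.028,-0.042,0,0],[0,0,0,0.028,-0.042,0,0],[0,0,0,0.028,-0.042,0,0],[0,0,0,0.028,-0.042,0,0],[0,0,0,0.028,-0.042,0,0]]' 40
python3 -m jog '[[0,0,0,0.028,-0.042,0,0],[0,0,0,0.028,-0.042,0,0],[0,0,0,0.028,-0.042,0,0],[0,0,0,0.028,-0.042,0,0],[0,0,0,0.028,-0.042,0,0],[0,0,0,0.028,-0.042,0,0],[0,0,0,0,0,0,0],[0,0,0,0,0,0,0]]'
python3 st.py
```

```text
time_s: 1.1
position: [0.3137, -0.2048, 0.2312]
tool_rot: [[0.99, 0.144, -0.0], [0.144, -0.99, 0.0], [-0.0, -0.0, -1.0]]
ft_force: [0.2, -1.2, -0.4]
grip_width: -0.0004
gripper_force: 0.0
time_s: 2.1
position: [0.4429, 0.0669, 0.231]
tool_rot: [[0.989, 0.145, -0.001], [0.145, -0.989, -0.0], [-0.001, 0.0, -1.0]]
ft_force: [-0.2, -0.5, -0.5]
grip_width: 0.0001
gripper_force: 0.0
t 2.1 feeder xyz mm [-128.3    0.   231. ] yaw 8.32 tilt [-0.0009 -0.0002] F [-0.2 -0.5 -0.5] w 0.0001
```

Next, over the pad: +192 mm in x, then down to z = 120 mm.

```bash
python3 -m jog '[[0,0,0,0.048,0,0,0],[0,0,0,0.048,0,0,0],[0,0,0,0.048,0,0,0],[0,0,0,0.048,0,0,0],[0,0,0,0,0,0.04,0],[0,0,0,0,0,0.04,0],[0,0,0,0,0,0.03,0],[0,0,0,0,0,0,0]]' >/dev/null
python3 st.py
python3 - <<'E'
from rig import optics
import cv2,numpy as np
A=optics.get_image('side')['pixels'][200:350,220:420];B=optics.get_image('top')['pixels'][150:330,260:480]
A=cv2.resize(A,(400,300),interpolation=2);B=cv2.resize(B,(367,300),interpolation=2)
cv2.imwrite('pics/p3.png',np.hstack([A,B])[:,:,::-1])
E
```

```text
t 3.1 feeder xyz mm [ 62.7  -1.2 119.4] yaw 8.17 tilt [-0.005   0.0001] F [-0.2 -0.2  0.7] w 0.0
```

View pics/p3.png

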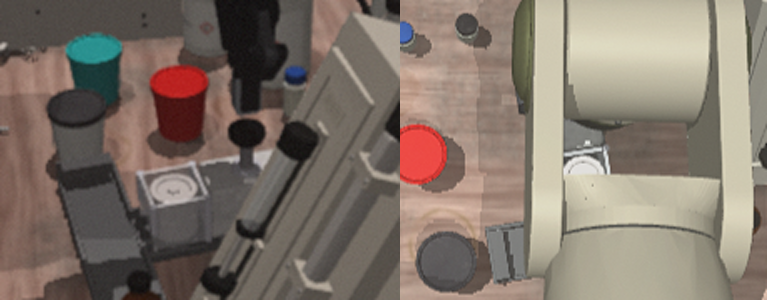

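The shut fingertips at (245,105) stand right above the pad at (245,130). Now I press slowly and watch the force.

```bash
python3 -m jog '[[0,0,0,0.001,-0.001,0.01,0],[0,0,0,0,0,0.008,0],[0,0,0,0,0,0.005,0],[0,0,0,0,0,0.005,0],[0,0,0,0,0,0.005,0],[0,0,0,0,0,0.005,0],[0,0,0,0,0,0.004,0],[0,0,0,0,0,0.002,0],[0,0,0,0,0,0,0]]' >/dev/null; python3 st.py
```

```text
t 4.33 feeder xyz mm [65.   1.3 78.1] yaw 8.31 tilt [ 0.0004 -0.0001] F [-2.   0.5  6.5] w -0.0001
```

```bash
python3 -m jog '[[0,0,0,0,0,0.002,0],[0,0,0,0,0,0.001,0],[0,0,0,0,0,0,0]]' >/dev/null; python3 st.py;  python3 -m jog '[[0,0,0,0,0,0.001,0],[0,0,0,0,0,0,0]]' >/dev/null; python3 st.py
```

```text
t 4.7 feeder xyz mm [65.   1.3 75.3] yaw 8.31 tilt [ 0.0005 -0.0002] F [-4.3 -1.   8.2] w -0.0001
t 4.95 feeder xyz mm [65.1  1.3 74.4] yaw 8.31 tilt [ 0.0006 -0.0002] F [-3.6 -0.9  7.5] w -0.0
```

Not yet at the hard stop, so I continue until the force rises.

```bash
python3 -m jog '[[0,0,0,0,0,0.001,0],[0,0,0,0,0,0,0]]' >/dev/null; python3 st.py;  python3 -m jog '[[0,0,0,0,0,0.001,0],[0,0,0,0,0,0,0]]' >/dev/null; python3 st.py
```

```text
t 5.2 feeder xyz mm [65.1  1.3 74. ] yaw 8.31 tilt [ 0.001  -0.0003] F [-5.5 -0.3 12.4] w 0.0001
t 5.45 feeder xyz mm [65.2  1.2 73.9] yaw 8.32 tilt [ 0.0018 -0.0004] F [-7.6 -0.2 18.5] w -0.0002
```

The hard stop is reached (18 N, z no longer changing). I release smoothly and back off to the front, up and clear of the view.

```bash
python3 -m jog '[[0,0,0,0,0,0,0],[0,0,0,0,0,-0.005,0],[0,0,0,0,0,-0.006,0],[0,0,0,0,0,-0.006,0],[0,0,0,0,0,-0.006,0],[0,0,0,0,0,-0.008,0],[0,0,0,0,0,-0.02,0],[0,0,0,0,0,-0.04,0],[0,0,0,0,0,-0.02,0],[0,0,0,0,0,0,0]]' >/dev/null; python3 st.py
python3 -m jog '[[0,0,0,-0.05,0,0,0],[0,0,0,-0.05,0,0,0],[0,0,0,-0.05,0.03,0,0],[0,0,0,-0.05,0.03,0,0],[0,0,0,-0.05,0.03,0,0],[0,0,0,-0.03,0.03,0,0],[0,0,0,0,0.03,0,0],[0,0,0,0,0,0,0]]' >/dev/null; python3 st.py
python3 - <<'E'
from rig import optics
import cv2,numpy as np,pickle
d=optics.get_image('top');e=optics.get_image('side');pickle.dump((d,e),open('n4.pkl','wb'))
A=cv2.resize(e['pixels'][220:400,220:400],(400,400),interpolation=2);B=cv2.resize(d['pixels'][180:360,260:440],(400,400),interpolation=2)
cv2.imwrite('pics/p4.png',np.hstack([A,B])[:,:,::-1])
E
```

```text
t 6.7 feeder xyz mm [ 65.7   1.2 183.9] yaw 8.3 tilt [ 0.0034 -0.0001] F [ 0.9 -1.  -0.6] w -0.0001
t 7.7 feeder xyz mm [-215.3 -150.   181.6] yaw 8.13 tilt [-0.001   0.0005] F [ 0.5  0.3 -0.8] w 0.0005
```

View pics/p4.png

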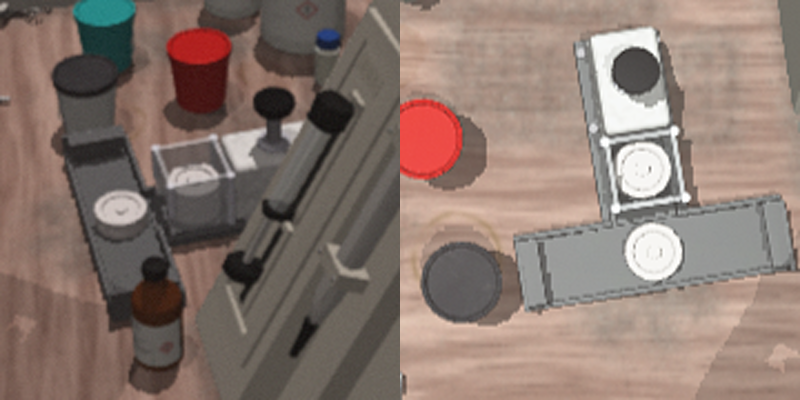

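One cassette lies in the tray at crop (654,251), in full-image terms about (374,293). The plunger is back up and the rest of the stack has dropped. Measuring its position:

```bash
cat > cas.py <<'E'
from h import *
def cas(d):
    im=d['pixels'].astype(int);m=((im.min(2)>150)).astype(np.uint8);m[:272]=0;m[325:]=0;m[:,:300]=0;m[:,445:]=0
    m=cv2.morphologyEx(m,cv2.MORPH_CLOSE,np.ones((5,5)))
    c=max(cv2.findContours(m,0,1)[0],key=cv2.contourArea);(u,r)=cv2.minEnclosingCircle(c)
    M=cv2.moments(c);u=(M['m10']/M['m00'],M['m01']/M['m00'])
    w=onz(d,u,.022);p=(w[0]-.56988+1j*(w[1]-.08543))*np.exp(-1j*np.radians(8.287))
    print('px',np.round(u,1),'r',round(r,1),'world',w.round(4),'feeder mm',np.round(p*1e3,1))
if __name__=='__main__':
    import sys
    if len(sys.argv)>1: cas(pickle.load(open('n4.pkl','rb'))[0])
    else:
        from rig import optics;cas(optics.get_image('top'))
E
python3 cas.py 1
```

```text
px [353.5 296.8] r 62.8 world [0.5076 0.1087 0.022 ] feeder mm (-58.3+32j)
```

The mask caught the grey tray (r = 63 px), so I raise the threshold.

```bash
sed -i 's/>150/>195/' cas.py; python3 cas.py 1
```

```text
px [373.7 292.8] r 12.8 world [0.5136 0.077  0.022 ] feeder mm (-57-0.2j)
```

The cassette is at feeder (-57, 0) with a radius of about 20 mm, as expected. I move to (-58, -52) and descend partway.

```bash
python3 -m jog '[[0,0,0,0.039,-0.025,0,0],[0,0,0,0.039,-0.025,0,0],[0,0,0,0.039,-0.024,0,0],[0,0,0,0.040,-0.024,0,0],[0,0,0,0,0,0.05,0],[0,0,0,0,0,0.05,0],[0,0,0,0,0,0.04,0],[0,0,0,0,0,0,0],[0,0,0,0,0,0,0]]' >/dev/null; python3 st.py
python3 - <<'E'
from rig import optics
import cv2,numpy as np
A=cv2.resize(optics.get_image('side')['pixels'][220:400,220:400],(400,400),interpolation=2);B=cv2.resize(optics.get_image('wrist')['pixels'],(533,400))
cv2.imwrite('pics/p5.png',np.hstack([A,B[:,66:466]])[:,:,::-1])
E
```

```text
t 8.93 feeder xyz mm [-57.2 -50.4  43.6] yaw 8.35 tilt [ 0.0016 -0.0003] F [0.2 0.7 0.1] w 0.0
```

View pics/p5.png

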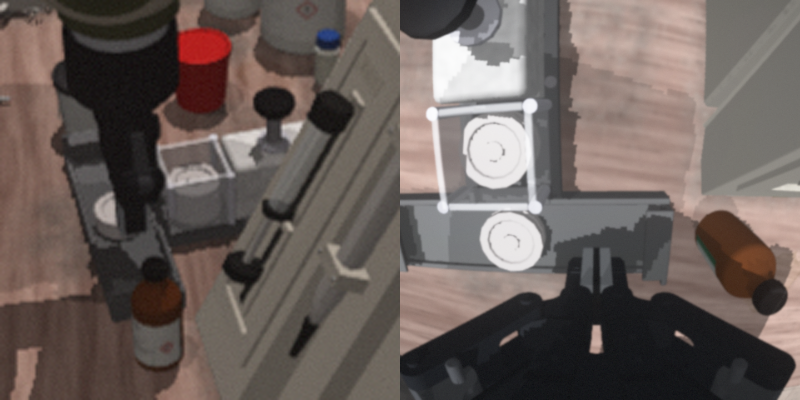

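The wrist view shows the shut tips at (597,255) over the tray floor, between the cassette (512,240) and the right stop (655,235), with clearance on both sides. I descend to z = 11 mm.

```bash
python3 -m jog '[[0,0,0,-0.001,0,0.014,0],[0,0,0,0,0,0.012,0],[0,0,0,0,0,0.0045,0],[0,0,0,0,0,0,0],[0,0,0,0,0,0,0]]' >/dev/null; python3 st.py
```

```text
t 9.65 feeder xyz mm [-58.7 -50.9  12. ] yaw 8.29 tilt [ 0.0004 -0.    ] F [ 1.  -0.3 -0.4] w -0.0001
```

```bash
python3 -m jog '[[0,0,0,0,-0.004,0.001,0],[0,0,0,0,-0.005,0,0],[0,0,0,0,-0.005,0,0],[0,0,0,0,-0.005,0,0],[0,0,0,0,-0.005,0,0],[0,0,0,0,-0.005,0,0],[0,0,0,0,-0.005,0,0],[0,0,0,0,-0.005,0,0],[0,0,0,0,-0.005,0,0],[0,0,0,0,-0.004,0,0]]' >/dev/null; python3 st.py
python3 -m jog '[[0,0,0,0,-0.004,0,0],[0,0,0,0,-0.004,0,0],[0,0,0,0,-0.004,0,0],[0,0,0,0,-0.004,0,0],[0,0,0,0,-0.004,0,0],[0,0,0,0,0,0,0]]' >/dev/null; python3 st.py
python3 - <<'E'
from rig import optics
import cv2,numpy as np
A=cv2.resize(optics.get_image('side')['pixels'][220:400,220:400],(400,400),interpolation=2);B=cv2.resize(optics.get_image('wrist')['pixels'],(533,400))
cv2.imwrite('pics/p6.png',np.hstack([A,B[:,66:466]])[:,:,::-1])
E
```

```text
t 10.9 feeder xyz mm [-58.9  -2.4  10.8] yaw 8.3 tilt [-0.  0.] F [ 0.5 -0.   0.9] w 0.0001
t 11.65 feeder xyz mm [-58.9  17.5  10.8] yaw 8.32 tilt [-0.0001  0.0001] F [ 0.2 -0.1  0.3] w 0.0001
```

View pics/p6.png

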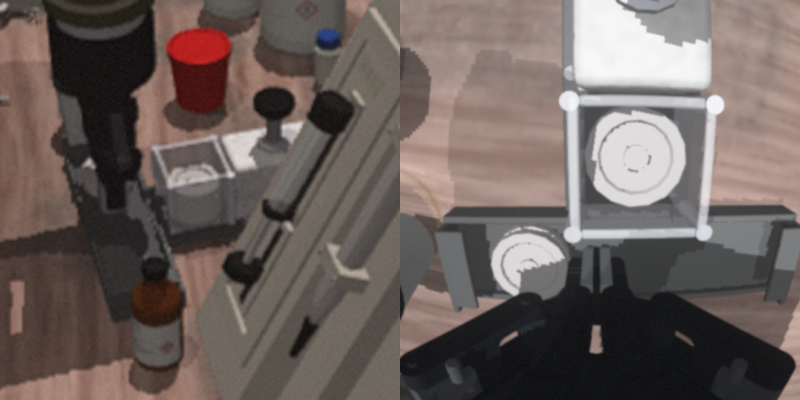

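The cassette lies flat at (530,262) against the fingers, with the left stop's flange at (465,265) and about 20 mm still to go. I continue gently and stop when the force rises.

```bash
python3 -m jog '[[0,0,0,0,-0.004,0,0],[0,0,0,0,-0.004,0,0],[0,0,0,0,-0.004,0,0],[0,0,0,0,-0.003,0,0],[0,0,0,0,0,0,0]]' >/dev/null; python3 st.py
python3 -m jog '[[0,0,0,0,-0.002,0,0],[0,0,0,0,-0.002,0,0],[0,0,0,0,0,0,0]]' >/dev/null; python3 st.py; python3 cas.py
```

```text
t 12.38 feeder xyz mm [-58.9  32.5  10.8] yaw 8.32 tilt [-0.      0.0001] F [-0.1 -0.5 -0.4] w 0.0
t 12.75 feeder xyz mm [-58.9  36.3  10.8] yaw 8.3 tilt [0.     0.0001] F [-0.  -0.2  0.1] w 0.0002
px [367.7 305.8] r 35.2 world [0.4936 0.0866 0.022 ] feeder mm (-75.4+12.2j)
```

```bash
python3 -m jog '[[0,0,0,0,-0.002,0,0],[0,0,0,0,0,0,0]]' >/dev/null; python3 st.py
python3 -m jog '[[0,0,0,0,-0.0015,0,0],[0,0,0,0,0,0,0]]' >/dev/null; python3 st.py
python3 - <<'E'
from rig import optics
import cv2,numpy as np
A=cv2.resize(optics.get_image('side')['pixels'][240:340,220:320],(400,400),interpolation=2);B=cv2.resize(optics.get_image('wrist')['pixels'][240:400,160:320],(400,400),interpolation=2)
cv2.imwrite('pics/p7.png',np.hstack([A,B])[:,:,::-1])
E
```

```text
t 13.05 feeder xyz mm [-58.9  38.3  10.8] yaw 8.3 tilt [-0.  0.] F [-0.1 -1.1 -0.3] w 0.0003
t 13.3 feeder xyz mm [-58.9  39.8  10.8] yaw 8.3 tilt [-0.  0.] F [-0.7 -0.3 -0.3] w -0.0
```

View pics/p7.png

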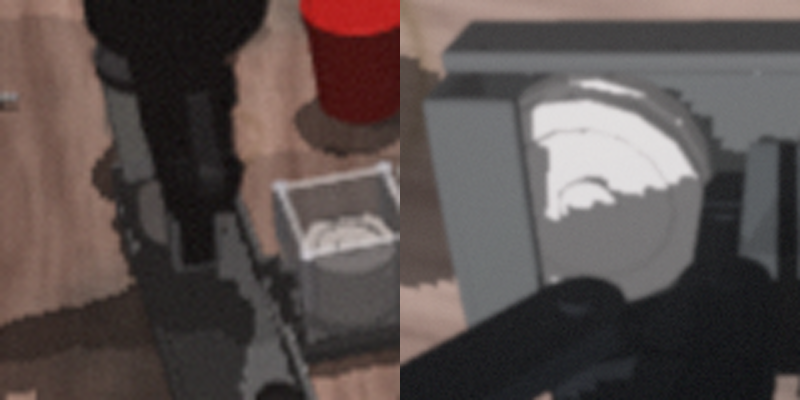

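The cassette is flat and sliding under the flange, and there is no stop force yet. I go on in small steps.

```bash
python3 -m jog '[[0,0,0,0,-0.0015,0,0],[0,0,0,0,0,0,0]]' >/dev/null; python3 st.py
python3 -m jog '[[0,0,0,0,-0.001,0,0],[0,0,0,0,0,0,0]]' >/dev/null; python3 st.py
python3 -m jog '[[0,0,0,0,-0.001,0,0],[0,0,0,0,0,0,0]]' >/dev/null; python3 st.py
```

```text
t 13.65 feeder xyz mm [-58.7  40.9  10.9] yaw 8.31 tilt [ 0.0004 -0.0006] F [ 0.8 -4.6  0.1] w -0.0004
t 13.9 feeder xyz mm [-58.5  41.3  11. ] yaw 8.3 tilt [ 0.001  -0.0015] F [ 1.8 -7.9  0.5] w -0.0
t 14.15 feeder xyz mm [-58.3  41.6  11.1] yaw 8.31 tilt [ 0.0016 -0.0025] F [  2.3 -13.8   1.2] w -0.0003
```

The stop is reached: the side force builds to 14 N with no more motion. I back off sideways, go up, and retreat to the front.

```bash
python3 -m jog '[[0,0,0,0,0.003,0,0],[0,0,0,0,0.006,0,0],[0,0,0,0,0.012,0,0],[0,0,0,0,0.01,0,0],[0,0,0,0,0,-0.02,0],[0,0,0,0,0,-0.05,0],[0,0,0,0,0,-0.05,0],[0,0,0,0,0,-0.05,0],[0,0,0,0,0,0,0]]' >/dev/null; python3 st.py
python3 -m jog '[[0,0,0,-0.045,0.03,0,0],[0,0,0,-0.045,0.03,0,0],[0,0,0,-0.04,0.035,0,0],[0,0,0,-0.03,0.045,0,0],[0,0,0,0,0.05,0,0],[0,0,0,0,0,0,0],[0,0,0,0,0,0,0]]' >/dev/null; python3 st.py
python3 - <<'E'
from rig import optics
import cv2,numpy as np,pickle
d=optics.get_image('top');e=optics.get_image('side');pickle.dump((d,e),open('n4.pkl','wb'))
A=cv2.resize(e['pixels'][220:400,220:400],(400,400),interpolation=2);B=cv2.resize(d['pixels'][180:360,260:440],(400,400),interpolation=2)
cv2.imwrite('pics/p8.png',np.hstack([A,B])[:,:,::-1])
E
python3 cas.py 1
```

```text
t 15.28 feeder xyz mm [-57.5  11.5 184.3] yaw 8.28 tilt [ 0.0075 -0.0003] F [-0.2  0.  -0.1] w 0.0
t 16.15 feeder xyz mm [-219.4 -177.4  180. ] yaw 8.26 tilt [-0.0018  0.0015] F [-0.6 -0.6 -0.4] w -0.0005
px [331.4 299.2] r 12.7 world [0.5042 0.1432 0.022 ] feeder mm (-56.7+66.6j)
```

View pics/p8.png

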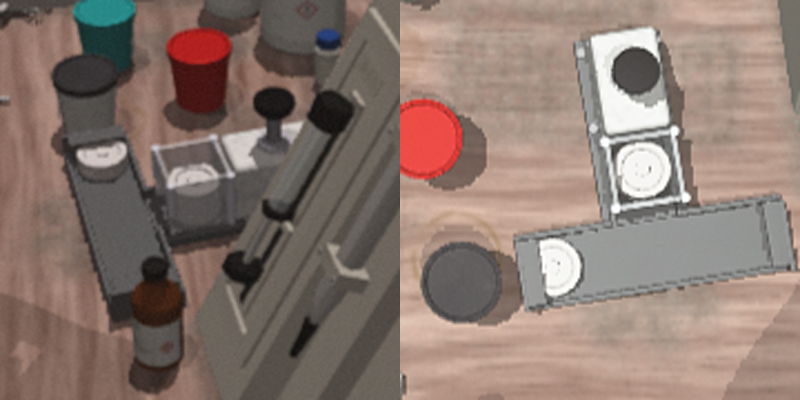

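The cassette lies flat at crop (557,266), partly under the left flange. Its trailing edge at (583,264) puts its centre near y = +72 mm, against the stop. The plunger is up, two cassettes remain in the magazine, and the cup and dropper are where they were.

```bash
python3 -c "
from rig import job
print(job.close_job())"
```

```text
the job is handed in; nothing more can be done
None
```

I pressed the plunger once to its hard stop and it came back up; the single cassette that came out was pushed flat against the left end stop on the cup side, the arm is clear, and the job is handed in at about 16 s.

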